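# Tip over a load cassette and plug it into the test dock

### The job

The finned load cassette stands on end on the bench with its brass blade up: without lifting it, push it over onto a broad finned face, well above its middle or it will only slide (it is rugged and may drop onto the rubber mat). Then bring it, blade first and flat on the mat, into the one empty bay of the test dock and press it fully home by feel: past the click of the sprung roller and right up to the hard stop behind, so that the contact plunger is pushed all the way in, without loading the bay with more than 25 N. Let go of it and leave the other things on the bench where they are.

Things in the scene. Friction and masses are not known exactly. Their poses are not given: they have to be found in the camera images.
- cassette: Load cassette, finned aluminium block 40 (its x) by 56 (its y) by 180 mm (its z), 0.45 to 0.75 kg, friction on the mat about 0.6. Origin: centre of the flat grey front plate it stands on at the start; z runs along its length to the blade end. Its +x and -x faces are broad, finned and alike: it may lie on either (then 40 mm high, origin 20 mm up). The two y faces are smooth for gripping.
- bead (a point): Middle of the round bead on the cassette's brass blade, 198 mm from the front plate on the centre line. Bead 14 mm thick (x), 34 mm wide (y), its tapered nose ends at 211 mm. Blade 7 mm thick, 28 mm wide, starts at 180 mm: the groove is between there and the bead. The cassette tips across its 40 mm thickness when leant about 12 degrees, then falls; tipped away from the robot its blade points away.
- bay: The empty bay of the three-bay test dock (any of the three). Origin: middle of its mouth on the mat, x into the bay, z up. Two fixed rails 20 mm high, 62 mm apart, from x = 0 to 106 mm; flared lead-ins from x = -29 mm widen the mouth to about 76 mm. No floor: the cassette slides on the mat. Rails, roller and stop may take at most 25 N from the cassette.
- lane (a point): Point on the bay's middle line, on the mat 30 mm inside the mouth. Across this line, 86 to 126 mm inside the mouth, lies a sprung copper roller pressing down: roller and stop sit on a carriage clamped at a different, unmeasured depth each time. The rigid stop for the blade's nose is 23.5 mm beyond the roller: with the nose on it the front plate is 61 to 102 mm outside the mouth.
- contact (a joint): Lift of that roller (middle 26 mm above the mat when free) in m: 0 when free, up to 0.0055 as the bead passes under it, about 0.002 once it has dropped into the groove (home). Spring: 1 N at 0, plus 200 N/m. Pushing the bead under it takes about 5 to 12 N in all, with sliding friction; then it goes easily for about 8 mm, then the stop is hard. Bearing down on the cassette while pushing adds friction.
- plunger (a joint): Travel of the copper contact plunger (9 mm across) that sticks 6 mm out of the stop towards the mouth, on the middle line 20 mm up, in m: 0 when free, 0.006 when pushed in flush with the stop by the blade's nose (fully home). Soft spring, 0.6 to 1.8 N. Friction keeps it in once the cassette is home and let go.
- plugged_a: A bay in use, holding a plugged-in cassette; fixed. Bays are 100 mm apart. Origin: middle of its mouth, x inward. Its cassette's front plate stands 91 mm outside the mouth.
- plugged_b: The other bay in use, alike; front plate 77 mm outside the mouth.
- meter: Bystander, to be left alone: a digital multimeter, grey, 170 x 85 x 36 mm, lying flat. Origin: centre of its underside.
- solvent: Bystander, to be left alone: a clear solvent bottle, 52 mm across, 150 mm tall, standing. Origin: centre of its underside.
- tape: Bystander, to be left alone: a roll of tape, 100 mm across, 19 mm high, lying flat. Origin: centre of its underside.
- driver: Bystander, to be left alone: a screwdriver lying on the mat. Origin: centre of its underside.
- carton: Bystander, to be left alone: a small cardboard carton, 70 x 110 x 120 mm tall. Origin: centre of its underside.
- tray: Bystander, to be left alone: an open grey sorting tray, 160 x 110 x 35 mm. Origin: centre of its underside.
- calipers: Bystander, to be left alone: digital calipers, 190 mm long, 12 mm high, lying flat. Origin: centre of its underside.
There are look-alikes about, which are no part of the job. What is shaped like the cassette but blue is not meant.

How it is judged:
By the outcome, as a careful person would: the job done as asked, in the order asked, and still so for the second after the job is handed in, with the robot touching nothing.
It also fails if it takes over 72 s, if anything falls off the work surface, if the arm or the gripper's body presses on something with over 40 N, if the wrist force passes 120 N, or if a joint passes its speed limit or range.

### The arm

A 6-joint arm with a two-finger parallel gripper is mounted at the origin on the work surface. World frame = base frame: x ahead of the robot, y to its left, z up, the work surface at z = 0. Lengths are in m, angles in rad, forces in N, time in s.
With the tool pointing down it reaches from about 0.35 to 0.975 m from the base axis. Payload 17.4 kg.
Tool frame: the origin (TCP) lies on the front face of the gripper's body, between the roots of the fingers; the fingertips stand 73 mm ahead of it and the grasp point (between the pads) lies grasp_offset ahead of it (grasp_offset is the distance from the TCP to the grasp point, in m); z points along the fingers, y is the direction in which the jaws open and shut (so a half turn about z gives the same grasp; the last joint's range is limited). The gripper opens to 85 mm and grips with 20 to 120 N. Pads are 22 mm wide; open, the fingers measure 114 mm over their backs; the gripper's body (76 mm by 85 mm) begins 54 mm behind the grasp point. The pads swing forward as they close: fully open they stand 13 mm farther back than shut.
Start: joints at [1.245, 0.116, 1.442, -0, 1.584, -0.038], TCP at [0.192, 0.647, 0.304] pointing down, gripper open.
Joint ranges: [-2.83, 2.83], [-0.83, 2.19], [0.07, 2.5], [-1.14, 4.28], [0.01, 3], [-2.97, 2.97]. Speed limits (rad/s): [1.89, 1.89, 2.22, 3.14, 3.14, 3.14].

### API

Orientations are given as a unit quaternion [x, y, z, w].
In Python, from rig import observe, capture, camera_model, hand_in, grasp_offset gives the robot as it stands. The module is installed in compiled form; this text tells all that it offers.
- The arm moves only by the tool servo_tool, never from a script. Its argument "plan" is a list of rows, each a list of 6 numbers: the shift along the tool's x, y, z in m, then the turn, a rotation vector about the tool's x, y, z in degrees. A call has 1 to 20 rows; each row is the pose to reach, as a shift and turn from the pose commanded when the call began, along the tool's axes at that moment; what a row does not reach only later rows make up. A row lasts 1/8 s, in which the tool goes at most 62.5 mm and 10.7 degrees, less where a joint would pass 70% of its speed; a pose out of reach is approached as far as the arm can. A call with a gripper value outside its range is refused whole. "claw" is the opening in per cent of the stroke, from 0 (shut) to 100 (fully open), set as the call begins (left out, the last holds). The fingers move at their own pace and stop on an object; "squeeze" is the grip in N (left out, the last holds). Time passes only in rows, so rows that repeat a pose let the fingers close. It gives the time, the measured TCP pose, the force and the opening at its end, in the units of the state.
- observe(): the state, without advancing time (a new reading comes with each control period).
- capture(name): name is "scene" or "top"; returns the picture (400x640x3 uint8, red, green, blue); there is no depth.
- camera_model(name): a dict with "fx", "fy", "cx", "cy" (pixels), "D" ([k1, k2, p1, p2, k3] as OpenCV has them; the pictures are not rectified), "camera_from_world" (4x4, takes a point from world to camera coordinates). Camera axes: x right, y down, z forward; pixel columns grow to the right and rows downward; lengths in m; the calibration is good to about 2 mm. A picture is of the moment at which its call begins. camera_model takes no time and is no camera call.
- hand_in(): hands the job in, once; it reports no verdict.
The state is a dict: "time": time; "joints": joint angles; "joint_velocities": joint speeds; "joint_efforts": joint torques, N m; "eef_pos": TCP position; "ee_rot": TCP orientation; "force": force on the tool from outside, world axes, zero at the start; "moment": the same for the moment, N m; "grip_width": finger opening in m.
Only numpy, scipy, OpenCV 4.12 (cv2) and the standard library are available. Lean on these libraries where they do the work, as an engineer would, in place of code of your own. Each camera call takes 0.05 s, during which the arm holds its last target. There are 200 camera calls.

## Working session

There is one attempt and no reset: what is moved stays moved. The work goes in short steps, Python scripts to look and compute and a tool call to move; the robot and the scene stay as the last step left them, time stands still between calls to the robot, and variables do not carry over. Pictures are saved under pics/ and viewed, about 8 in all and at most 12, crops included, and the job is handed in when it is done.

Besides the shell and the picture viewer there is one more tool, called after "Emit:" in YAML: its name, and indented under it one key for each argument. servo_tool: Moves the arm, as the interface text tells. Its arguments: {"type":"object","properties":{"plan":{"type":"array","items":{"type":"array","items":{"type":"number"}}},"claw":{"type":"number"},"squeeze":{"type":"number"}},"required":["plan"]}

```bash
mkdir -p pics; ls; cat > h.py <<'E'
import numpy as np, cv2
from rig import observe, capture, camera_model, hand_in, grasp_offset
def save(img,fn): cv2.imwrite('pics/'+fn,img[:,:,::-1])
def ray(cam,uv):
    m=camera_model(cam);K=np.array([[m['fx'],0,m['cx']],[0,m['fy'],m['cy']],[0,0,1]])
    p=cv2.undistortPoints(np.array([[uv]],float),K,np.array(m['D'],float))[0,0]
    T=np.array(m['camera_from_world']);R=T[:3,:3];c=-R.T@T[:3,3]
    return c,R.T@np.array([p[0],p[1],1])
def at(cam,uv,z):
    c,d=ray(cam,uv);return (c+d*(z-c[2])/d[2]).round(4)
def proj(cam,P):
    m=camera_model(cam);K=np.array([[m['fx'],0,m['cx']],[0,m['fy'],m['cy']],[0,0,1]])
    T=np.array(m['camera_from_world']);r,_=cv2.Rodrigues(T[:3,:3])
    return cv2.projectPoints(np.array(P,float).reshape(-1,3),r,T[:3,3],K,np.array(m['D'],float))[0][:,0].round(1)
def tri(a,b):
    (c1,d1),(c2,d2)=ray('scene',a),ray('top',b)
    A=np.stack([d1,-d2],1);s=np.linalg.lstsq(A,c2-c1,rcond=None)[0]
    p,q=c1+s[0]*d1,c2+s[1]*d2;return ((p+q)/2).round(4),np.linalg.norm(p-q).round(4)
E
python3 - <<'E'
from h import *
a=capture('scene');b=capture('top')
save(a,'s0.png');save(b,'t0.png')
for n in('scene','top'):
    c,d=ray(n,(320,200));print(n,c,d,camera_model(n)['fx'])
o=observe();print(o,grasp_offset)
E
```

```text
pics
scene [ 1.31198631 -0.82589225  0.98128156] [-0.57145509  0.56367123 -0.59645634] 450.4604807825359
top [ 0.3079315  -0.01827117  1.67556304] [ 0.11037329  0.00928211 -0.99387426] 497.02024072989826
{'time': 0.1, 'joints': array([ 1.24521153e+00,  1.16446297e-01,  1.44217857e+00,  4.12331296e-07,
        1.58400359e+00, -3.77787328e-02]), 'joint_velocities': array([ 8.96318148e-05, -1.76151469e-03, -8.57693639e-04, -7.84761173e-04,
       -6.24114642e-04, -9.20457683e-04]), 'joint_efforts': array([ 1.17450370e-03, -7.33661342e+01, -6.33799553e+01,  9.91289824e-06,
        5.19186258e-03, -2.71479445e-05]), 'eef_pos': array([0.19156453, 0.64715398, 0.30324273]), 'ee_rot': array([ 1.43406863e-01,  9.89663682e-01, -5.09336701e-04, -9.37785778e-05]), 'force': array([ 0.04686406,  1.74099227, -0.22889812]), 'moment': array([-0.01820087, -0.01428814, -0.04826584]), 'grip_width': 0.08541869050221833} 0.0539
```

View pics/s0.png

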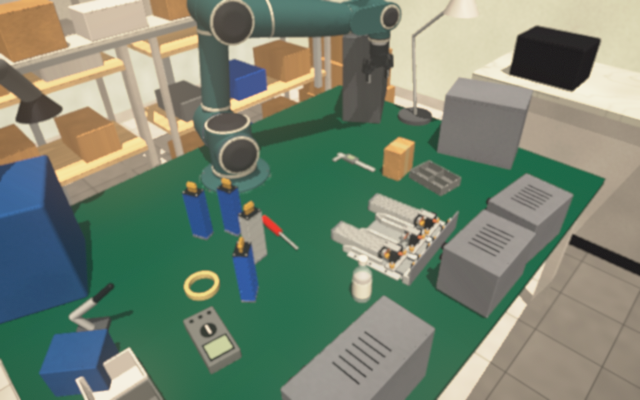

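View pics/t0.png

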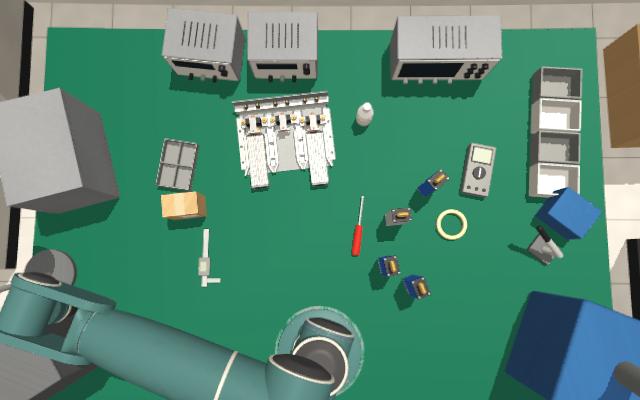

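Candidates for the cassette, all upright with a brass blade, in the top view: grey (400,215), blue (433,183), blue (390,266) and blue (418,287). The grey one is meant. The empty bay is the middle one, at about (285,140). I'll check both in a close crop.

```bash
python3 - <<'E'
from h import *
b=cv2.imread('pics/t0.png');a=cv2.imread('pics/s0.png')
r=lambda im,x,y,w,h,s:cv2.resize(im[y:y+h,x:x+w],None,fx=s,fy=s,interpolation=cv2.INTER_CUBIC)
c1=r(b,225,85,120,110,5)
cv2.imwrite('pics/c1.png',c1)   # (u,v)=225+x/5, 85+y/5
# left: top crop x360..460 y165..305 s4 ; right: scene 180..280,170..310 s4
cv2.imwrite('pics/c2.png',np.hstack([r(b,360,165,100,140,4),r(a,180,170,100,140,4)]))
E
```

```text
(no output)
```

View pics/c1.png

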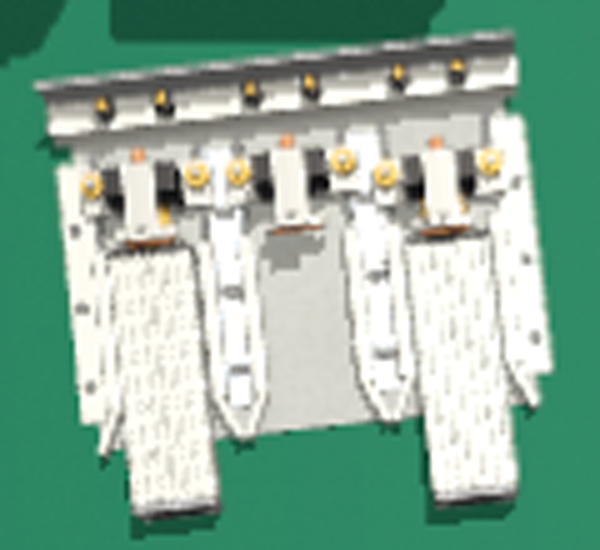

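View pics/c2.png

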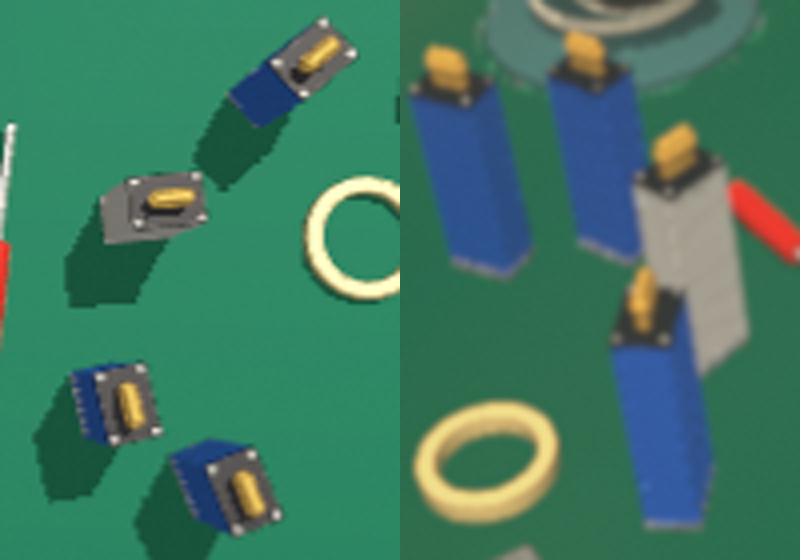

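The grey one at top (402,214) is the cassette, with its broad faces along ±x of the world. The dock's middle bay is empty, with island tips at crop (240,437) and (393,422).

```bash
python3 - <<'E'
from h import *
L=lambda x,y:(360+x/4,165+y/4); S=lambda x,y:(180+(x-400)/4,170+y/4); C=lambda x,y:(225+x/5,85+y/5)
print('screws z.18',[at('top',L(*p),.18) for p in((133,180),(196,176),(202,216),(137,222))])
print('bead tri',tri(S(676,143),L(170,197)), 'at',at('top',L(170,197),.208))
print('base corners',at('scene',S(701,375),0),at('scene',S(749,335),0), at('top',L(102,243),0),at('top',L(102,200),0))
bl=[at('top',L(*p),.18) for p in((322,22),(350,53),(304,92),(278,62))];print('blue1',np.mean(bl,0),bl)
print('blue2',at('top',L(122,402),.18),'blue3',at('top',L(240,490),.18))
for n,ps,z in(('tips',((240,437),(393,422)),.02),('bar',((45,85),(515,35)),.03),('casA edges',((105,255),(200,245),(133,515),(217,505)),.04),('casB',((408,240),(490,235),(437,498),(517,490)),.04),('rail',((258,255),(263,390),(345,245),(362,380)),.02),('roller',((272,232),(320,228)),.03),('housing',((135,240),(430,230)),.03)):
    print(n,[at('top',C(*p),z) for p in ps])
print('driver',at('top',(362,196),0),at('top',(356,254),0.02),'solvent',at('top',(364,122),.0),'tape',at('top',(452,224),.01),'meter',at('top',(464,190),.036),at('top',(470,145),.036))
E
```

```text
screws z.18 [array([ 0.4445, -0.2253,  0.18  ]), array([ 0.4477, -0.2727,  0.18  ]), array([ 0.4175, -0.2767,  0.18  ]), array([ 0.4128, -0.2279,  0.18  ])]
bead tri (array([ 0.4313, -0.2477,  0.2018]), np.float64(0.0046)) at [ 0.4294 -0.2486  0.208 ]
base corners [ 0.4533 -0.2692  0.    ] [ 0.4465 -0.2148  0.    ] [ 0.4076 -0.2236  0.    ] [ 0.4439 -0.224   0.    ]
blue1 [ 0.538425 -0.3628    0.18    ] [array([ 0.5655, -0.3698,  0.18  ]), array([ 0.5417, -0.3903,  0.18  ]), array([ 0.5118, -0.3551,  0.18  ]), array([ 0.5347, -0.336 ,  0.18  ])]
blue2 [ 0.2788 -0.2149  0.18  ] blue3 [ 0.2151 -0.3009  0.18  ]
tips [array([0.5849, 0.1561, 0.02  ]), array([0.5955, 0.053 , 0.02  ])]
bar [array([0.8248, 0.2909, 0.03  ]), array([ 0.8612, -0.0285,  0.03  ])]
casA edges [array([0.7048, 0.2463, 0.04  ]), array([0.712 , 0.1827, 0.04  ]), array([0.5288, 0.2241, 0.04  ]), array([0.5357, 0.1686, 0.04  ])]
casB [array([0.716 , 0.0431, 0.04  ]), array([ 0.7196, -0.012 ,  0.04  ]), array([0.541 , 0.0225, 0.04  ]), array([ 0.5465, -0.0307,  0.04  ])]
rail [array([0.7101, 0.1457, 0.02  ]), array([0.6171, 0.141 , 0.02  ]), array([0.7173, 0.0866, 0.02  ]), array([0.6242, 0.0742, 0.02  ])]
roller [array([0.7236, 0.1355, 0.03  ]), array([0.7265, 0.103 , 0.03  ])]
housing [array([0.7177, 0.2279, 0.03  ]), array([0.7254, 0.0286, 0.03  ])]
driver [ 0.5082 -0.1451  0.    ] [ 0.3126 -0.1227  0.02  ] solvent [ 0.7652 -0.1531  0.    ] tape [ 0.4139 -0.4436  0.01  ] meter [ 0.525  -0.4794  0.036 ] [ 0.6767 -0.5033  0.036 ]
```

```bash
cat >> h.py <<'E'
from scipy.spatial.transform import Rotation as Ro
def go(*ps):
    """ps: (x,y,z[,yaw of tool y, deg]) -> rows in tool frame"""
    o=observe();p0=o['eef_pos'];R0=Ro.from_quat(o['ee_rot'])
    print('t',round(o['time'],2),'p',p0.round(4),'yaw',np.degrees(np.arctan2(*R0.as_matrix()[[1,0],1])).round(2),'tilt',R0.as_matrix()[:2,2].round(4),'F',o['force'].round(2),'w',round(o['grip_width'],4))
    for p in ps:
        r=np.zeros(3)
        if len(p)>3:
            a=np.radians(p[3]);y=np.array([np.cos(a),np.sin(a),0]);z=np.array([0,0,-1.]);R=np.stack([np.cross(y,z),y,z],1)
            r=(R0.inv()*Ro.from_matrix(R)).as_rotvec(degrees=True)
        print((R0.inv().apply(np.array(p[:3])-p0)*1000).round(1),r.round(2))
E
python3 -c "
from h import *
go((.45,.3,.304,83),(.46,.0,.304,90),(.375,-.253,.30,94.7),(.375,-.253,.228,94.7),(.385,-.252,.228,94.7))"
```

```text
t 0.1 p [0.1916 0.6472 0.3032] yaw 73.51 tilt [-0.0003 -0.001 ] F [ 0.05  1.74 -0.23] w 0.0854
[-346.3 -259.5   -0.5] [-0.06 -0.01 -9.49]
[-4.411e+02 -5.443e+02 -2.000e-01] [-6.000e-02 -1.000e-02 -1.649e+01]
[-431.4 -811.1    4.1] [-6.000e-02 -1.000e-02 -2.119e+01]
[-431.4 -811.    76.1] [-6.000e-02 -1.000e-02 -2.119e+01]
[-440.7 -807.2   76.1] [-6.000e-02 -1.000e-02 -2.119e+01]
```

Emit:
servo_tool:
  plan:
    - [-0.346,-0.26,0,0,0,-9.5]
    - [-0.346,-0.26,0,0,0,-9.5]
    - [-0.346,-0.26,0,0,0,-9.5]
    - [-0.346,-0.26,0,0,0,-9.5]
    - [-0.346,-0.26,0,0,0,-9.5]
    - [-0.346,-0.26,0,0,0,-9.5]
    - [-0.346,-0.26,0,0,0,-9.5]
    - [-0.346,-0.26,0,0,0,-9.5]
    - [-0.441,-0.544,0,0,0,-16.5]
    - [-0.441,-0.544,0,0,0,-16.5]
    - [-0.441,-0.544,0,0,0,-16.5]
    - [-0.441,-0.544,0,0,0,-16.5]
    - [-0.441,-0.544,0,0,0,-16.5]
    - [-0.431,-0.811,0,0,0,-21.2]
    - [-0.431,-0.811,0,0,0,-21.2]
    - [-0.431,-0.811,0,0,0,-21.2]
    - [-0.431,-0.811,0,0,0,-21.2]
    - [-0.431,-0.811,0,0,0,-21.2]
    - [-0.431,-0.811,0,0,0,-21.2]
    - [-0.431,-0.811,0,0,0,-21.2]
  claw: 0

```text
time: 2.6
eef_pos: [0.3753, -0.2516, 0.3038]
ee_rot: [-0.042, 0.999, 0.0, -0.0]
force: [0.1, -0.6, -0.1]
grip_width: -0.0003
```

```bash
python3 -c "
from h import *
go((.375,-.254,.30,94.7),(.375,-.254,.228,94.7),(.375+.06,-.254+.005,.228,94.7))"
```

```text
t 2.6 p [ 0.3753 -0.2516  0.3038] yaw 94.79 tilt [-0.      0.0004] F [ 0.1  -0.63 -0.09] w -0.0003
[ 0.5 -2.4  3.8] [0.02 0.   0.09]
[ 0.5 -2.4 75.8] [0.02 0.   0.09]
[-59.7  -2.5  75.8] [0.02 0.   0.09]
```

Emit:
servo_tool:
  plan:
    - [0,-0.002,0.05,0,0,0]
    - [0,-0.002,0.075,0,0,0]
    - [0,-0.002,0.075,0,0,0]
    - [-0.01,-0.002,0.075,0,0,0]
    - [-0.02,-0.002,0.075,0,0,0]
    - [-0.026,-0.002,0.075,0,0,0]
    - [-0.032,-0.002,0.075,0,0,0]
    - [-0.038,-0.002,0.075,0,0,0]
    - [-0.044,-0.002,0.075,0,0,0]

```text
time: 3.72
eef_pos: [0.4191, -0.2511, 0.2289]
ee_rot: [-0.041, 0.999, -0.0, -0.0]
force: [-0.5, 0.9, 0.5]
grip_width: -0.0001
```

```bash
python3 - <<'E'
from h import *
save(cv2.resize(capture('scene')[130:330,150:350],None,fx=2.5,fy=2.5),'s1.png');go()
E
```

```text
t 3.77 p [ 0.4195 -0.2511  0.2289] yaw 94.71 tilt [0.0002 0.0001] F [-0.29  0.33  0.09] w -0.0001
```

View pics/s1.png

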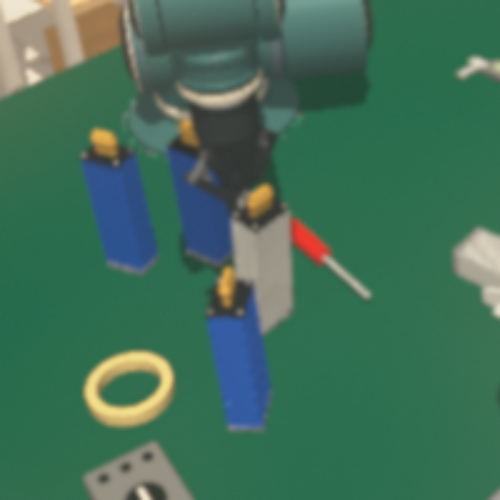

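The picture shows the fingers right behind the grey cassette at crop (250,200). It is still upright and its surroundings are clear. I'll keep pushing.

Emit:
servo_tool:
  plan:
    - [-0.006,0,0,0,0,0]
    - [-0.012,0,0,0,0,0]
    - [-0.018,0,0,0,0,0]
    - [-0.024,0,0,0,0,0]
    - [-0.03,0,0,0,0,0]
    - [-0.036,0,0,0,0,0]
    - [-0.042,0,0,0,0,0]
    - [-0.046,0,0,0,0,0]
    - [-0.046,0,0,0,0,0]
    - [-0.046,0,0,0,0,0]
    - [-0.046,0,0,0,0,0]

```text
time: 5.15
eef_pos: [0.4644, -0.2474, 0.229]
ee_rot: [-0.041, 0.999, -0.0, 0.0]
force: [-0.2, -0.1, -0.8]
grip_width: -0.0003
```

```bash
python3 - <<'E'
from h import *
t=capture('top');save(t,'t2full.png');s=capture('scene');save(s,'s2full.png')
save(np.hstack([cv2.resize(s[150:290,200:300],None,fx=4,fy=4),cv2.resize(t[120:260,340:440],None,fx=4,fy=4,interpolation=cv2.INTER_CUBIC)]),'t2.png');go()
E
```

```text
t 5.25 p [ 0.4644 -0.2474  0.229 ] yaw 94.7 tilt [ 0.0001 -0.0001] F [ 0.41 -0.35  0.64] w 0.0001
```

View pics/t2.png

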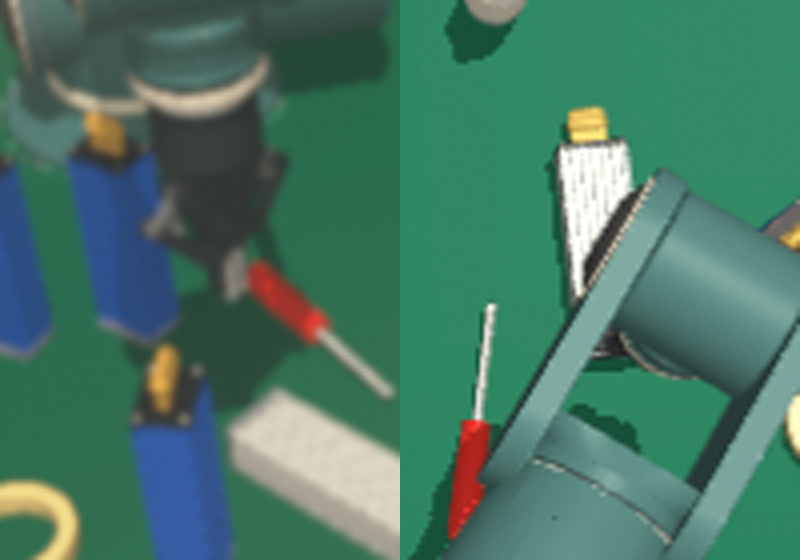

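It lies flat, blade pointing away. The bead is at crop (587,125), the blade-end corners at (558,148) and (628,143), and the front plate in the scene half at (231,432) to (281,392).

```bash
python3 - <<'E'
from h import *
T=lambda x,y:(340+(x-400)/4,120+y/4);S=lambda x,y:(200+x/4,150+y/4)
a,b,c=[at('top',T(*p),.04) for p in((558,148),(628,143),(575,298))]
f1,f2=at('scene',S(231,432),.04),at('scene',S(281,392),.04)
bead=at('top',T(587,125),.027)
print('bladeend',a,b,np.linalg.norm(a-b),'leftedge low',c,'front',f1,f2,np.linalg.norm(f1-f2),'bead',bead)
m=(f1+f2)/2;e=(a+b)/2
print('front mid',m,'len',np.linalg.norm(e-m),'head',np.degrees(np.arctan2(*(e-m)[[1,0]])),np.degrees(np.arctan2(*(a-c)[[1,0]])),np.degrees(np.arctan2(*(bead-m)[[1,0]])),np.linalg.norm((bead-m)[:2]))
E
```

```text
bladeend [ 0.6348 -0.2011  0.04  ] [ 0.6391 -0.2594  0.04  ] 0.05845836124969637 leftedge low [ 0.5086 -0.214   0.04  ] front [ 0.4748 -0.2712  0.04  ] [ 0.469  -0.2167  0.04  ] 0.0548077549257402 bead [ 0.6571 -0.2271  0.027 ]
front mid [ 0.4719  -0.24395  0.04   ] len 0.16561760926906297 head 4.744967341147494 5.836428830255688 5.198613015673603 0.18596494965449809
```

```bash
python3 -c "
from h import *
go((.464,-.247,.26,95.2),(.552,-.237,.20,95.2),(.552,-.237,.080,95.2))"
```

```text
t 5.25 p [ 0.4644 -0.2474  0.229 ] yaw 94.7 tilt [ 0.0001 -0.0001] F [ 0.41 -0.35  0.64] w 0.0001
[  0.4   0.4 -31. ] [-0.01  0.   -0.5 ]
[-88.1   3.2  29. ] [-0.01  0.   -0.5 ]
[-88.1   3.2 149. ] [-0.01  0.   -0.5 ]
```

Emit:
servo_tool:
  plan:
    - [-0.045,0.002,0.0,0,0,-0.5]
    - [-0.088,0.003,0.02,0,0,-0.5]
    - [-0.088,0.003,0.03,0,0,-0.5]
    - [-0.088,0.003,0.03,0,0,-0.5]
    - [-0.088,0.003,0.05,0,0,-0.5]
    - [-0.088,0.003,0.08,0,0,-0.5]
    - [-0.088,0.003,0.11,0,0,-0.5]
    - [-0.088,0.003,0.135,0,0,-0.5]
    - [-0.088,0.003,0.148,0,0,-0.5]
    - [-0.088,0.003,0.148,0,0,-0.5]
  claw: 100
  squeeze: 60

```text
time: 6.5
eef_pos: [0.5515, -0.2372, 0.0803]
ee_rot: [-0.045, 0.999, 0.0, -0.0]
force: [0.4, -0.1, 0.2]
grip_width: 0.0855
```

Emit:
servo_tool:
  plan:
    - [0,0,0,0,0,0]
    - [0,0,0,0,0,0]
    - [0,0,0,0,0,0]
    - [0,0,0,0,0,0]
    - [0,0,0,0,0,0]
    - [0,0,0,0,0,0]
  claw: 0
  squeeze: 60

```text
time: 7.25
eef_pos: [0.5525, -0.2373, 0.0824]
ee_rot: [-0.045, 0.999, -0.0, 0.001]
force: [-0.8, 1.1, 6.3]
grip_width: 0.0552
```

```bash
python3 -c "
from h import *
save(cv2.resize(capture('scene')[120:280,200:360],None,fx=3,fy=3,interpolation=cv2.INTER_CUBIC),'s3.png')
go((.552,-.237,.125))"
```

```text
t 7.3 p [ 0.5525 -0.2373  0.0824] yaw 95.21 tilt [ 0.0018 -0.0006] F [-0.85  1.86  5.85] w 0.0551
[  0.4   0.3 -42.6] [0. 0. 0.]
```

```bash
python3 -c "
from h import *
go((.552,-.237,.15,95.2),(.45,-.12,.15,95.8),(.435,.0864,.15,96.3),(.435,.0864,.082,96.3))"
```

```text
t 7.3 p [ 0.5525 -0.2373  0.0824] yaw 95.21 tilt [ 0.0018 -0.0006] F [-0.85  1.86  5.85] w 0.0551
[  0.4   0.3 -67.6] [-0.05  0.1   0.01]
[ 91.3 126.  -67.9] [-0.05  0.1  -0.59]
[ 87.5 332.9 -68.1] [-0.05  0.1  -1.09]
[ 8.76e+01  3.33e+02 -1.00e-01] [-0.05  0.1  -1.09]
```

Emit:
servo_tool:
  plan:
    - [0,0,-0.01,0,0,0]
    - [0,0,-0.02,0,0,0]
    - [0,0,-0.03,0,0,0]
    - [0,0,-0.045,0,0,0]
    - [0,0,-0.06,0,0,0]
    - [0,0,-0.068,0,0,0]
    - [0,0,-0.068,0,0,0]

```text
time: 8.18
eef_pos: [0.5522, -0.2372, 0.1497]
ee_rot: [-0.045, 0.999, -0.0, 0.0]
force: [0.2, -0.9, -6.3]
grip_width: 0.055
```

```bash
python3 -c "
from h import *
save(cv2.resize(capture('scene')[120:280,200:360],None,fx=3,fy=3,interpolation=cv2.INTER_CUBIC),'s3.png')
go((.45,-.12,.15,95.8),(.435,.0864,.15,96.3),(.435,.0864,.085,96.3))"
```

```text
t 8.22 p [ 0.552  -0.2371  0.1489] yaw 95.21 tilt [ 0.0001 -0.    ] F [ 0.14  0.05 -6.76] w 0.0551
[ 90.9 125.9  -1.1] [-0.    0.   -0.59]
[ 87.1 332.8  -1.1] [-0.    0.   -1.09]
[ 87.1 332.8  63.9] [-0.    0.   -1.09]
```

View pics/s3.png

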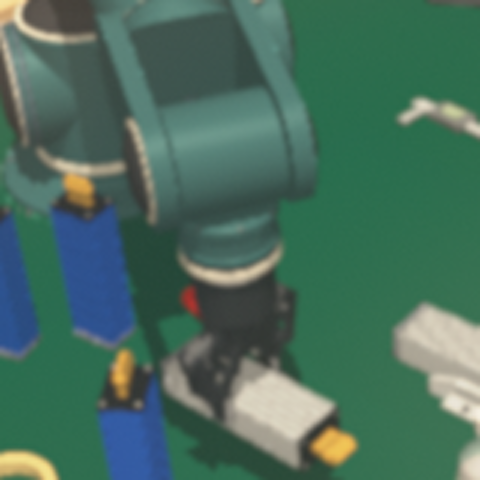

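It is held level at about 6.5 N, blade forward (crop (333,445)). I'll carry it over the screwdriver to the front of the bay.

Emit:
servo_tool:
  plan:
    - [0.02,0.028,0,0,0,-0.3]
    - [0.04,0.055,0,0,0,-0.4]
    - [0.06,0.085,0,0,0,-0.5]
    - [0.08,0.115,0,0,0,-0.6]
    - [0.091,0.145,0,0,0,-0.7]
    - [0.091,0.18,0,0,0,-0.8]
    - [0.09,0.215,0,0,0,-0.9]
    - [0.089,0.25,0,0,0,-1]
    - [0.088,0.285,0,0,0,-1.1]
    - [0.087,0.315,0,0,0,-1.1]
    - [0.087,0.333,0,0,0,-1.1]
    - [0.087,0.333,0,0,0,-1.1]
    - [0.087,0.333,0.02,0,0,-1.1]
    - [0.087,0.333,0.04,0,0,-1.1]
    - [0.087,0.333,0.055,0,0,-1.1]
    - [0.087,0.333,0.062,0,0,-1.1]
    - [0.087,0.333,0.066,0,0,-1.1]
    - [0.087,0.333,0.068,0,0,-1.1]
    - [0.087,0.333,0.068,0,0,-1.1]

```text
time: 10.6
eef_pos: [0.4355, 0.0866, 0.0824]
ee_rot: [-0.055, 0.998, -0.0, 0.0]
force: [-8.9, -2.1, 8.1]
grip_width: 0.0551
```

```bash
python3 - <<'E'
from h import *
s=capture('scene');t=capture('top')
save(s,'s4full.png');save(t,'t4full.png')
save(np.hstack([cv2.resize(s[180:300,260:380],None,fx=3.3,fy=3.3,interpolation=cv2.INTER_CUBIC)[:396,:396],cv2.resize(t[120:230,230:340],None,fx=3.6,fy=3.6,interpolation=cv2.INTER_CUBIC)[:396,:396]]),'st4.png')
go()
E
```

```text
t 10.7 p [0.4355 0.0866 0.0824] yaw 96.31 tilt [ 0.0008 -0.0002] F [-8.22 -2.64  7.14] w 0.055
```

View pics/st4.png

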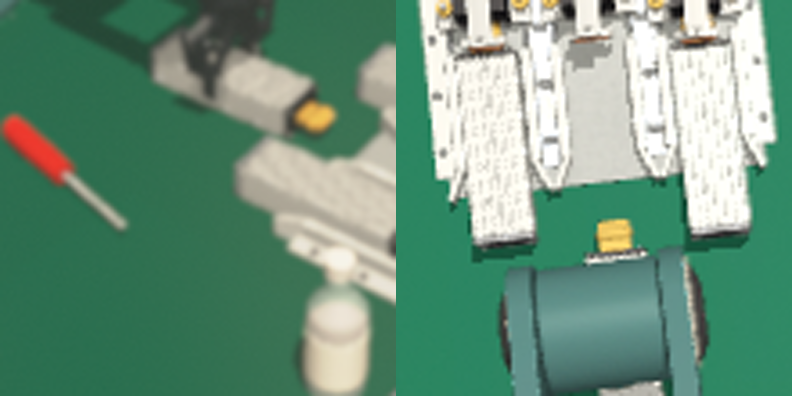

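```bash
python3 - <<'E'
from h import *
T=lambda x,y:(230+(x-396)/3.6,120+y/3.6)
for n,p,z in(('nose',(614,221),.02),('bead',(614,238),.027),('endL',(585,258),.04),('endR',(643,254),.04),('tipL',(552,190),.02),('tipR',(662,177),.02),('Afront',(474,243),.04),('Afront',(533,238),.04),('Bfront',(690,237),.04),('Bf',(748,231),.04),('railL',(567,50),.02),('railL',(570,165),.02),('railR',(627,45),.02),('railR',(641,160),.02)): print(n,at('top',T(*p),z))
S=lambda x,y:(260+x/3.3,180+y/3.3)
print('front',at('scene',S(153,47),.04),at('scene',S(153,75),.0),'endNearR',at('scene',S(283,105),.04), 'bead',at('scene',S(318,113),.03))
E
```

```text
nose [0.5545 0.0966 0.02  ]
bead [0.5374 0.0959 0.027 ]
endL [0.5169 0.1215 0.04  ]
endR [0.5208 0.0681 0.04  ]
tipL [0.5836 0.155  0.02  ]
tipR [0.5963 0.052  0.02  ]
Afront [0.5305 0.224  0.04  ]
Afront [0.5354 0.1697 0.04  ]
Bfront [0.5368 0.0249 0.04  ]
Bf [ 0.5426 -0.0286  0.04  ]
railL [0.7175 0.1427 0.02  ]
railL [0.6074 0.1384 0.02  ]
railR [0.7225 0.0861 0.02  ]
railR [0.6124 0.0719 0.02  ]
front [0.35   0.0557 0.04  ] [0.3466 0.0564 0.    ] endNearR [0.5214 0.074  0.04  ] bead [0.5485 0.0977 0.03  ]
```

The bead (.537,.096) is within 2 mm of the bay's middle line. I'll slide it in straight.

Emit:
servo_tool:
  plan:
    - [0,0,-0.002,0,0,0]
    - [-0.01,0,-0.002,0,0,0]
    - [-0.02,0,-0.002,0,0,0]
    - [-0.03,0,-0.002,0,0,0]
    - [-0.04,0,-0.002,0,0,0]
    - [-0.05,0,-0.002,0,0,0]
    - [-0.06,0,-0.002,0,0,0]
    - [-0.07,0,-0.002,0,0,0]
    - [-0.07,0,-0.002,0,0,0]

```text
time: 11.82
eef_pos: [0.5052, 0.0943, 0.0829]
ee_rot: [-0.055, 0.998, -0.0, -0.0]
force: [-0.8, 0.4, -6.2]
grip_width: 0.0547
```

Emit:
servo_tool:
  plan:
    - [-0.008,0,0,0,0,0]
    - [-0.016,0,0,0,0,0]
    - [-0.022,0,0,0,0,0]
    - [-0.022,0,0,0,0,0]

```text
time: 12.32
eef_pos: [0.5269, 0.0967, 0.0828]
ee_rot: [-0.055, 0.998, -0.0, -0.0]
force: [0.0, 0.7, -5.9]
grip_width: 0.0555
```

Emit:
servo_tool:
  plan:
    - [-0.008,0,0,0,0,0]
    - [-0.016,0,0,0,0,0]
    - [-0.024,0,0,0,0,0]
    - [-0.03,0,0,0,0,0]
    - [-0.03,0,0,0,0,0]

```text
time: 12.95
eef_pos: [0.5567, 0.1, 0.0828]
ee_rot: [-0.055, 0.998, -0.0, -0.0]
force: [-0.3, 0.0, -6.3]
grip_width: 0.0551
```

Emit:
servo_tool:
  plan:
    - [0,0,0.0012,0,0,0]
    - [0,0,0.002,0,0,0]
    - [0,0,0.002,0,0,0]

```text
time: 13.32
eef_pos: [0.5564, 0.1, 0.0823]
ee_rot: [-0.055, 0.998, -0.0, 0.0]
force: [-7.9, -1.5, 11.8]
grip_width: 0.0554
```

Emit:
servo_tool:
  plan:
    - [0,0,0,0,0,0]
    - [0,0,0,0,0,0]
    - [0,0,-0.005,0,0,0]
    - [0,0,-0.03,0,0,0]
    - [0,0,-0.075,0,0,0]
    - [0.04,0,-0.085,0,0,0]
    - [0.09,0,-0.085,0,0,0]
    - [0.14,0,-0.085,0,0,0]
    - [0.14,0,-0.085,0,0,0]
  claw: 83

```text
time: 14.45
eef_pos: [0.4153, 0.0845, 0.1666]
ee_rot: [-0.055, 0.998, 0.0, 0.001]
force: [0.0, -0.6, 0.2]
grip_width: 0.0707
```

```bash
python3 - <<'E'
from h import *
s=capture('scene');t=capture('top')
save(np.hstack([cv2.resize(s[180:300,310:430],None,fx=3.3,fy=3.3,interpolation=cv2.INTER_CUBIC)[:396,:396],cv2.resize(t[90:200,230:340],None,fx=3.6,fy=3.6,interpolation=cv2.INTER_CUBIC)[:396,:396]]),'st5.png')
go()
E
```

```text
t 14.55 p [0.4175 0.0847 0.1667] yaw 96.31 tilt [0.0019 0.0003] F [-0.7  -0.15 -0.17] w 0.0709
```

View pics/st5.png

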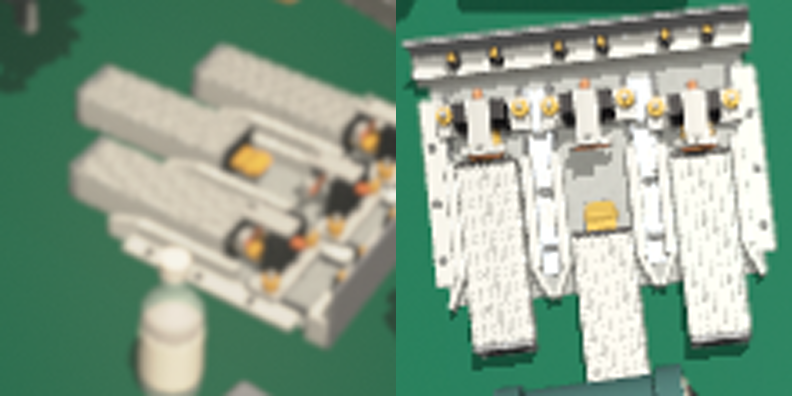

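The cassette sits straight between the rails, nose short of the roller, about 50 mm to go. Next I push it from behind with shut fingers.

Emit:
servo_tool:
  plan:
    - [0,0,0,0,0,0]
    - [0,0,0.02,0,0,0]
    - [0,0,0.05,0,0,0]
    - [0,0,0.075,0,0,0]
    - [0,0,0.08,0,0,0]
    - [-0.01,0,0.08,0,0,0]
    - [-0.02,0,0.08,0,0,0]
    - [-0.03,0,0.08,0,0,0]
    - [-0.03,0,0.08,0,0,0]
  claw: 0

```text
time: 15.68
eef_pos: [0.4479, 0.088, 0.0862]
ee_rot: [-0.055, 0.998, 0.0, 0.0]
force: [-0.5, 0.2, 0.3]
grip_width: -0.0001
```

Emit:
servo_tool:
  plan:
    - [-0.004,0,0,0,0,0]
    - [-0.008,0,0,0,0,0]
    - [-0.012,0,0,0,0,0]
    - [-0.016,0,0,0,0,0]

```text
time: 16.18
eef_pos: [0.4628, 0.0897, 0.086]
ee_rot: [-0.055, 0.998, -0.0, -0.001]
force: [-8.5, -1.3, 7.2]
grip_width: -0.0004
```

Emit:
servo_tool:
  plan:
    - [-0.004,0,0,0,0,0]
    - [-0.008,0,0,0,0,0]
    - [-0.012,0,0,0,0,0]

```text
time: 16.55
eef_pos: [0.4747, 0.091, 0.0859]
ee_rot: [-0.055, 0.998, -0.0, -0.001]
force: [-8.0, -1.3, 6.3]
grip_width: -0.0
```

Emit:
servo_tool:
  plan:
    - [-0.003,0,-0.001,0,0,0]
    - [-0.006,0,-0.001,0,0,0]
    - [-0.009,0,-0.001,0,0,0]

```text
time: 16.92
eef_pos: [0.4839, 0.092, 0.0867]
ee_rot: [-0.055, 0.998, 0.0, -0.0]
force: [-2.3, -0.6, -0.7]
grip_width: -0.0
```

Emit:
servo_tool:
  plan:
    - [-0.002,0,-0.0003,0,0,0]
    - [-0.004,0,-0.0003,0,0,0]
    - [-0.006,0,-0.0003,0,0,0]

```text
time: 17.3
eef_pos: [0.4899, 0.0926, 0.0872]
ee_rot: [-0.055, 0.998, -0.0, -0.0]
force: [-2.6, 0.2, -2.0]
grip_width: 0.0004
```

Emit:
servo_tool:
  plan:
    - [-0.002,0,0,0,0,0]
    - [-0.004,0,0,0,0,0]

```text
time: 17.55
eef_pos: [0.4939, 0.0931, 0.0872]
ee_rot: [-0.055, 0.998, -0.0, 0.0]
force: [-2.7, -0.7, -2.2]
grip_width: -0.0
```

Emit:
servo_tool:
  plan:
    - [-0.002,0,0,0,0,0]
    - [-0.004,0,0,0,0,0]

```text
time: 17.8
eef_pos: [0.4979, 0.0935, 0.0872]
ee_rot: [-0.055, 0.998, -0.0, -0.0]
force: [-3.0, -0.1, -1.4]
grip_width: 0.0004
```

Emit:
servo_tool:
  plan:
    - [-0.002,0,0,0,0,0]
    - [-0.004,0,0,0,0,0]

```text
time: 18.05
eef_pos: [0.5019, 0.094, 0.0872]
ee_rot: [-0.055, 0.998, 0.0, 0.0]
force: [-2.6, -0.5, -2.2]
grip_width: 0.0001
```

Emit:
servo_tool:
  plan:
    - [-0.002,0,0,0,0,0]
    - [-0.004,0,0,0,0,0]

```text
time: 18.3
eef_pos: [0.5058, 0.0944, 0.0872]
ee_rot: [-0.055, 0.998, -0.0, -0.0]
force: [-2.3, -0.6, -1.7]
grip_width: -0.0001
```

Emit:
servo_tool:
  plan:
    - [-0.0015,0,0,0,0,0]
    - [-0.003,0,0,0,0,0]

```text
time: 18.55
eef_pos: [0.5088, 0.0947, 0.0872]
ee_rot: [-0.055, 0.998, 0.0, -0.0]
force: [-3.4, -1.2, -1.0]
grip_width: -0.0004
```

Emit:
servo_tool:
  plan:
    - [-0.0015,0,0,0,0,0]
    - [-0.003,0,0,0,0,0]

```text
time: 18.8
eef_pos: [0.5117, 0.0951, 0.0872]
ee_rot: [-0.055, 0.998, -0.0, -0.0]
force: [-5.6, -0.2, -0.8]
grip_width: 0.0001
```

Emit:
servo_tool:
  plan:
    - [-0.0015,0,0,0,0,0]
    - [-0.003,0,0,0,0,0]

```text
time: 19.05
eef_pos: [0.5145, 0.0954, 0.0872]
ee_rot: [-0.055, 0.998, -0.0, -0.0]
force: [-5.7, -0.6, 0.2]
grip_width: 0.0001
```

Emit:
servo_tool:
  plan:
    - [-0.0015,0,0,0,0,0]
    - [-0.003,0,0,0,0,0]

```text
time: 19.3
eef_pos: [0.5175, 0.0957, 0.0872]
ee_rot: [-0.055, 0.998, -0.0, -0.0]
force: [-7.5, -1.0, 1.4]
grip_width: -0.0
```

Emit:
servo_tool:
  plan:
    - [-0.0015,0,0,0,0,0]
    - [-0.003,0,0,0,0,0]

```text
time: 19.55
eef_pos: [0.5204, 0.096, 0.0872]
ee_rot: [-0.055, 0.998, -0.0, -0.0]
force: [-7.4, -1.6, 1.5]
grip_width: 0.0001
```

Emit:
servo_tool:
  plan:
    - [-0.0015,0,0,0,0,0]
    - [-0.003,0,0,0,0,0]

```text
time: 19.8
eef_pos: [0.5234, 0.0964, 0.0872]
ee_rot: [-0.055, 0.998, -0.0, -0.001]
force: [-6.7, -0.2, 2.3]
grip_width: -0.0001
```

Emit:
servo_tool:
  plan:
    - [-0.001,0,0,0,0,0]
    - [-0.002,0,0,0,0,0]

```text
time: 20.05
eef_pos: [0.5254, 0.0966, 0.0872]
ee_rot: [-0.055, 0.998, -0.0, -0.0]
force: [-6.6, -0.6, 0.5]
grip_width: 0.0002
```

Emit:
servo_tool:
  plan:
    - [-0.001,0,0,0,0,0]
    - [-0.002,0,0,0,0,0]

```text
time: 20.3
eef_pos: [0.5274, 0.0968, 0.0872]
ee_rot: [-0.055, 0.998, -0.0, -0.0]
force: [-6.1, -0.6, 0.9]
grip_width: 0.0002
```

Emit:
servo_tool:
  plan:
    - [-0.001,0,0,0,0,0]
    - [-0.002,0,0,0,0,0]

```text
time: 20.55
eef_pos: [0.5294, 0.097, 0.0872]
ee_rot: [-0.055, 0.998, -0.0, -0.0]
force: [-5.7, 0.1, 0.0]
grip_width: -0.0
```

Emit:
servo_tool:
  plan:
    - [-0.001,0,0,0,0,0]
    - [-0.002,0,0,0,0,0]

```text
time: 20.8
eef_pos: [0.5314, 0.0973, 0.0872]
ee_rot: [-0.055, 0.998, -0.0, -0.0]
force: [-5.7, -1.8, 0.5]
grip_width: -0.0001
```

Emit:
servo_tool:
  plan:
    - [-0.001,0,0,0,0,0]

```text
time: 20.92
eef_pos: [0.5324, 0.0974, 0.0872]
ee_rot: [-0.055, 0.998, -0.0, -0.0]
force: [-5.3, -0.1, -0.8]
grip_width: 0.0003
```

Emit:
servo_tool:
  plan:
    - [-0.001,0,0,0,0,0]

```text
time: 21.05
eef_pos: [0.5334, 0.0975, 0.0872]
ee_rot: [-0.055, 0.998, -0.0, -0.0]
force: [-4.8, -0.6, 0.7]
grip_width: 0.0
```

Emit:
servo_tool:
  plan:
    - [-0.001,0,0,0,0,0]

```text
time: 21.18
eef_pos: [0.5344, 0.0976, 0.0872]
ee_rot: [-0.055, 0.998, -0.0, -0.0]
force: [-6.0, -1.0, 0.1]
grip_width: -0.0001
```

Emit:
servo_tool:
  plan:
    - [-0.001,0,0,0,0,0]

```text
time: 21.3
eef_pos: [0.5353, 0.0977, 0.0872]
ee_rot: [-0.055, 0.998, -0.0, -0.0]
force: [-8.8, -0.4, 2.9]
grip_width: 0.0001
```

Emit:
servo_tool:
  plan:
    - [-0.0005,0,0,0,0,0]

```text
time: 21.42
eef_pos: [0.5357, 0.0977, 0.0872]
ee_rot: [-0.055, 0.998, -0.0, -0.001]
force: [-8.3, -1.0, 1.9]
grip_width: 0.0002
```

Emit:
servo_tool:
  plan:
    - [-0.0005,0,0,0,0,0]

```text
time: 21.55
eef_pos: [0.5362, 0.0978, 0.0872]
ee_rot: [-0.055, 0.998, -0.0, -0.001]
force: [-9.4, -0.5, 1.9]
grip_width: 0.0001
```

Emit:
servo_tool:
  plan:
    - [-0.0005,0,0,0,0,0]

```text
time: 21.68
eef_pos: [0.5367, 0.0979, 0.0872]
ee_rot: [-0.055, 0.998, -0.0, -0.001]
force: [-9.1, -0.8, 2.5]
grip_width: 0.0001
```

Emit:
servo_tool:
  plan:
    - [-0.0005,0,0,0,0,0]

```text
time: 21.8
eef_pos: [0.5371, 0.0979, 0.0872]
ee_rot: [-0.055, 0.998, -0.0, -0.001]
force: [-12.5, -1.2, 6.3]
grip_width: 0.0003
```

Emit:
servo_tool:
  plan:
    - [-0.0005,0,0,0,0,0]

```text
time: 21.92
eef_pos: [0.5372, 0.0979, 0.0872]
ee_rot: [-0.055, 0.998, -0.0, -0.001]
force: [-18.0, -2.2, 9.1]
grip_width: 0.0001
```

Emit:
servo_tool:
  plan:
    - [-0.0002,0,0,0,0,0]
    - [-0.0002,0,0,0,0,0]

```text
time: 22.18
eef_pos: [0.5373, 0.0979, 0.0872]
ee_rot: [-0.055, 0.998, -0.0, -0.002]
force: [-18.5, -1.7, 8.5]
grip_width: 0.0002
```

Emit:
servo_tool:
  plan:
    - [0.002,0,0,0,0,0]
    - [0.01,0,0,0,0,0]
    - [0.03,0,0,0,0,0]
    - [0.06,0,-0.01,0,0,0]
    - [0.09,0,-0.04,0,0,0]
    - [0.12,0,-0.09,0,0,0]
    - [0.14,0,-0.13,0,0,0]
    - [0.14,0,-0.15,0,0,0]
    - [0.14,0,-0.15,0,0,0]

```text
time: 23.3
eef_pos: [0.3996, 0.0827, 0.2382]
ee_rot: [-0.055, 0.998, 0.0, 0.001]
force: [-1.1, 0.5, -0.1]
grip_width: -0.0001
```

```bash
python3 - <<'E'
from h import *
s=capture('scene');t=capture('top')
save(t,'t6full.png')
save(np.hstack([cv2.resize(s[180:300,330:450],None,fx=3.3,fy=3.3,interpolation=cv2.INTER_CUBIC)[:396,:396],cv2.resize(t[90:200,230:340],None,fx=3.6,fy=3.6,interpolation=cv2.INTER_CUBIC)[:396,:396]]),'st6.png')
go()
E
```

```text
t 23.4 p [0.3992 0.0826 0.2358] yaw 96.31 tilt [-0.0015 -0.0002] F [-0.4  -0.08 -0.21] w -0.0002
```

View pics/st6.png

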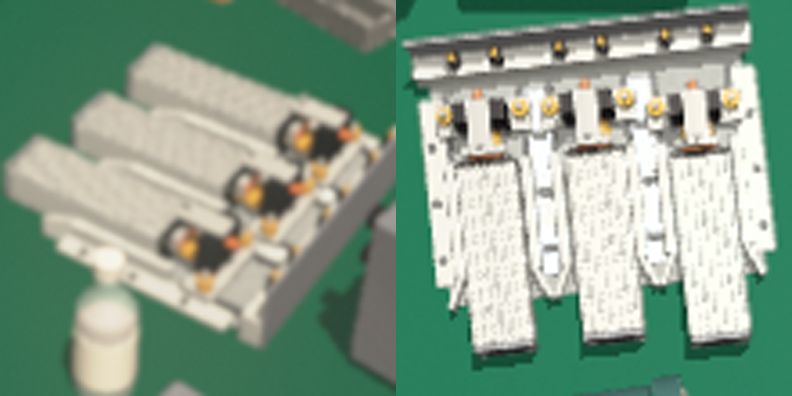

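It sits like its two neighbours, with the roller right against the blade end of the cassette. The arm touches nothing, so I'm handing in.

```bash
python3 -c "
from rig import hand_in;print(hand_in())"
```

```text
the job is handed in; nothing more can be done
None
```

The grey cassette is pressed home in the middle bay against the hard stop. I handed the job in at about 23.4 s with the arm clear of everything.

- **Tipping:** I pushed the standing cassette over onto a broad finned face from about 155 mm up, without lifting it. It fell blade away from the robot, clear of its neighbours.
- **Carrying:** The screwdriver lay in the way, so after the tip I carried the cassette over it by its smooth faces and set it down in front of the bay. The slide into the rails was done in the gripper's hold. On that stretch the force reading was close to the cassette's full weight, so it probably hung slightly off the mat rather than sliding on it.
- **Pressing home:** I let go and pushed it the rest of the way with shut fingers behind it. The roller resisted with up to about 7.5 N, and the push then eased to about 5 N as the bead passed.
- **Hard stop:** The push force then rose from 9 to 18.5 N within about half a millimetre of travel, so that is where it stopped. The most it read was 18.5 N, under the 25 N limit.

**Last checks:**
- The front plate works out about 71 mm outside the mouth, inside the expected 61 to 102 mm.
- In the last picture the roller and blade look just like those of the two plugged-in cassettes.
- I could not see the plunger directly, so its full travel is inferred from the hard stop.
- I did not measure the other objects again at the end. None was touched as far as I could see.
- One earlier reading disagreed: just after the tip, the cassette measured 166 mm long instead of 180 mm. I put this down to pixel reading, and the later picture agreed with the known size to within a few millimetres.

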